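Make up the bread-course set

TASK

Make up the set for a table's bread course: stand the small yellow oil bottle in the left well of the pale wooden stand and the small dark vinegar bottle to the right of it in the other well, the salt shaker in the narrow left well of the marble stand with the pepper mill to the right of it in the wide well, and put the bun in the middle of the white side plate (left and right as the robot sees them). Set things down rather than drop them, let each stand fully down in its well, and tip nothing over; leave the narrow-waisted water glass where it stands.

Things in the scene. Friction and masses are not known exactly. Their poses are not given: they have to be found in the camera images.
- oil_cruet: small clear glass bottle with pouring spout, filled YELLOW (oil), the only small yellow one; 44 mm across up to 85 mm, then tapering to 15 mm at 158 mm, thin spout to 179 mm; 0.32 kg. Origin: centre of underside, z up. Can be gripped from above on the start of the taper (40 mm wide 95 mm up, 36 mm wide 105 mm up; friction holds it).
- vinegar_cruet: same bottle as the oil, but filled DARK grey-brown (vinegar), the only small dark one; same sizes, origin and mass.
- salt_shaker: small glass salt shaker with a grey domed cap, 44 mm diameter, 90 mm high (glass body to 66 mm, widest 26 mm up, cap 34 mm across above 74 mm); about 0.1 kg. Origin: centre of its underside, z up.
- pepper_mill: turned wooden pepper mill, 58 mm diameter at the foot, 150 mm high; its round head, about 50 mm across, lies 109 to 139 mm up, with a 12 mm steel knob above it; about 0.18 kg. Origin: centre of its underside, z up. The head does not turn.
- bun: brown baked bun, 56 (x) by 61 (y) by 42 mm high, flat underneath, widest about 15 mm up; about 0.06 kg. Origin: centre of its underside, z up.
- oil_stand: pale wooden block with a steel wire rail. Fixed; 84 (x) by 172 (y) by 22 mm high; origin: centre of underside, x away from the robot, y along the long side to its left. Two round wells 10 mm deep (floor at z = 12 mm, mouths bevelled 3 mm): both 54 mm across, at y = +42 mm (left) and -42 mm (right), x = 0. Rail: 4 mm wire along x = +-37, y = +-81 mm, top at z = 48 mm.
- salt_pepper_stand: white marble block with brass-ringed wells, no rail. Fixed; 84 (x) by 172 (y) by 22 mm high; origin: centre of underside, x away from the robot, y along the long side to its left. Two round wells 10 mm deep (floor at z = 12 mm, mouths bevelled 3 mm): a narrow one 54 mm across at y = +42 mm (left), a wide one 68 mm across at y = -42 mm (right), x = 0.
- side_plate: round white china side plate, 114 mm across, 14 mm high at the rim, fixed, it does not move; its flat middle (some 75 mm across) lies 8 mm above the table. Origin: centre of its underside, z up.
- water_glass: clear drinking glass with a narrow waist and a whitish round bowl below, 62 mm across, 88 mm high, light (0.07 kg); a bystander among the things. Origin: centre of its underside, z up.
Mind the look-alikes: they are no part of the job. Leave any red look-alike of the oil_cruet alone. Several things have the shape of the bun; the one meant has the colours described above.

How it is judged:
At the end, for the whole second after the job is handed in: Oil left, vinegar right in the wooden stand; salt left, pepper mill right in the marble stand: each within 9 mm of its well's centre in x and y, foot under 4 mm above the well floor, lean under 0.12 rad; bun on the plate within 18 mm of its centre, lean under 0.4; water glass upright; all at rest (x of oil_cruet in the frame of oil_stand between -0.009 and 0.009 m and y of oil_cruet in the frame of oil_stand between 0.033 and 0.051 m and z of each of oil_cruet, vinegar_cruet in the frame of oil_stand below 0.016 m and angle between each of oil_cruet, vinegar_cruet, salt_shaker, pepper_mill, water_glass's own z axis and vertical below 0.12 rad and linear speed of each of oil_cruet, vinegar_cruet, salt_shaker, pepper_mill, bun below 0.02 m/s and x of vinegar_cruet in the frame of oil_stand between -0.009 and 0.009 m and y of vinegar_cruet in the frame of oil_stand between -0.051 and -0.033 m and x of salt_shaker in the frame of salt_pepper_stand between -0.009 and 0.009 m and y of salt_shaker in the frame of salt_pepper_stand between 0.033 and 0.051 m and z of each of salt_shaker, pepper_mill in the frame of salt_pepper_stand below 0.016 m and x of pepper_mill in the frame of salt_pepper_stand between -0.009 and 0.009 m and y of pepper_mill in the frame of salt_pepper_stand between -0.051 and -0.033 m and horizontal distance between bun and side_plate below 0.018 m and z of bun in the frame of side_plate between 0.002 and 0.016 m and angle between bun's own z axis and vertical below 0.4 rad); the robot touches nothing.
It fails at once if a bottle, the salt shaker or the pepper mill knocked over (leaning more than 40 degrees) (angle between any of oil_cruet, vinegar_cruet, salt_shaker, pepper_mill's own z axis and vertical above 0.7 rad).
It fails at once if a bottle, the salt shaker or the pepper mill dropped (falling free at more than 0.6 m/s when it lands, a drop of about 20 mm) ((height (world z) of oil_cruet below 0.03 m and linear speed of oil_cruet above 0.6 m/s and contact force between oil_cruet and the fingers below 0.2 N) or (height (world z) of vinegar_cruet below 0.03 m and linear speed of vinegar_cruet above 0.6 m/s and contact force between vinegar_cruet and the fingers below 0.2 N) or (height (world z) of salt_shaker below 0.03 m and linear speed of salt_shaker above 0.6 m/s and contact force between salt_shaker and the fingers below 0.2 N) or (height (world z) of pepper_mill below 0.03 m and linear speed of pepper_mill above 0.6 m/s and contact force between pepper_mill and the fingers below 0.2 N)).
It fails at once if the water glass moved more than 30 mm from its place (distance of water_glass from where it was at the start of the episode above 0.03 m).
It also fails if it takes over 112 s, if anything falls off the work surface, if the arm or the gripper's body presses on something with over 40 N, if the wrist force passes 120 N, or if a joint passes its speed limit or range.

ROBOT

A 7-joint arm with a two-finger parallel gripper is mounted at the origin on a cart in front of the work surface, level with it; the furniture and walls round the work are solid. World frame = base frame: x ahead of the robot, y to its left, z up, the work surface at z = 0. Lengths are in m, angles in rad, forces in N, time in s.
With the tool pointing down it reaches from about 0.35 to 0.9 m from the base axis. Payload 8.1 kg.
Tool frame: the origin (TCP) lies midway between the tips of the shut fingers; the grasp point (between the pads) lies 19 mm behind it; z points along the fingers, y is the line along which they close (so a half turn about z gives the same grasp; the last joint's range is limited). The gripper opens to 92 mm and grips with 3 to 60 N. Pads are 19 mm wide; open, the fingers measure 130 mm over their backs; the gripper's body (75 mm by 190 mm) begins 47 mm behind the grasp point.
Start: joints at [-1.413, 0.434, 0.025, 1.573, -0.012, 1.134, -0.075], TCP at [0.161, 0.604, 0.227] pointing down, gripper open.
Joint ranges: [-2.62, 2.62], [-0.44, 2.09], [-1.27, 1.32], [0.08, 2.57], [-1.32, 4.46], [0.12, 2], [-2.74, 2.74]. Speed limits (rad/s): [2.22, 2.22, 3.01, 3.01, 3.14, 3.14, 3.14].

INTERFACE

Orientations are given as [roll, pitch, yaw] about the fixed x, y, z axes, in that order (R = Rz(yaw) Ry(pitch) Rx(roll)).
In Python, from station import telemetry, vision, job, spotter gives the robot as it stands.
- The arm moves only by the shell command python3 -m inch 'ROWS' [FORCE]. ROWS is a JSON object of lists of equal length, an entry for each row: "hand": the finger opening in mm, from 0 to 91.8; "delta_pos": the shift along the tool's x, y, z in mm, a list of three; "twist": the turn, a rotation vector about the tool's x, y, z in degrees, a list of three. A call has 1 to 10 rows; each row shifts and turns the commanded pose from where the row before left it, along the tool's axes as they then stand; what a row does not reach is not made up. A row lasts 1/12 s, in which the tool goes at most 41.7 mm and 7.16 degrees, less where a joint would pass 70% of its speed; a pose out of reach is approached as far as the arm can. A call with a gripper value outside its range is refused whole. The fingers move at their own pace and stop on an object; FORCE is the grip in N (left out, the last holds). Time passes only in rows, so rows that do not move let the fingers close. It gives the time, the measured TCP pose, the force, the opening and the grip force at its end, in the units of the state.
- telemetry.get_obs(): the state, without advancing time (a new reading comes with each control period).
- vision.camera(name): name is "scene" or "top" or "wrist"; returns (picture, depth): 480x640x3 uint8, red, green, blue; 480x640 float32, m along the optical axis (not along the pixel's ray), 0 where there is no reading.
- vision.camera_info(name): a dict with "fx", "fy", "cx", "cy" (pixels), "world_from_camera" (4x4, takes a point from camera to world coordinates). Camera axes: x right, y up, looking along -z (the intrinsics and any distortion apply to the point x, -y, -z); pixel columns grow to the right and rows downward; lengths in m; the calibration is good to about 2 mm. The wrist camera is an equidistant fisheye: a pixel r from the principal point sees the ray r / f radians off the axis. A picture is of the moment at which its call begins: read the wrist's pose just before it. camera_info takes no time and is no camera call; for the wrist camera it gives the pose at the moment of the call.
- job.close_job(): hands the job in; it is judged then, once.
Trained networks look in the newest picture that a camera, given by its name, has taken for a name from the list of things; names that differ only in an ending like _2 or _b are one class to them, and where a whole thing is asked for, a point or a joint stands for the part that bears it (a point fixed in the world has none). Each returns a list of dicts, best first, with "confidence" (0 to 1); they miss things now and then, are a little off and sometimes report something else, mostly with a low value. They report only what shows in the picture. A call takes as long as a camera call. They do not tell look-alikes from the thing itself.
- spotter.search_frame(thing, camera): "bbox" ([left, top, width, height] in pixels, round what is visible of it).
- spotter.pinpoint(thing, camera): "pixel" ([column, row] in pixels: a listed point, or the origin of a listed thing).
The state is a dict: "t": time; "q": joint angles; "qd": joint speeds; "tau": joint torques, N m; "eef_pos": TCP position; "tcp_rot": TCP orientation; "ft_force": force on the tool from outside, world axes, zero at the start; "torque": the same for the moment, N m; "opening": finger opening in m; "gripper_force": force on a finger pad.
Only numpy, scipy, OpenCV 4.12 (cv2) and the standard library are available. Lean on these libraries where they do the work, as an engineer would, in place of code of your own. Each camera call takes 0.05 s, during which the arm holds its last target. There are 200 camera calls.

## Working session

There is one attempt and no reset: what is moved stays moved. The work goes in short steps, Python scripts to look and compute and a shell command to move; the robot and the scene stay as the last step left them, time stands still between calls to the robot, and variables do not carry over. Pictures are saved under pics/ and viewed, at most 14 in all, crops included, and the job is handed in when it is done.

```bash
mkdir -p pics; ls
cat > h.py <<'E'
import numpy as np,cv2
from station import telemetry,vision,job,spotter
def cam(n,save=None):
    ci=vision.camera_info(n); im,d=vision.camera(n)
    if save: cv2.imwrite('pics/'+save,cv2.cvtColor(im,cv2.COLOR_RGB2BGR))
    return im,d,ci
def ray(ci,u,v):
    # dir in world for pinhole, scaled to unit depth
    T=np.array(ci['world_from_camera']); x=(u-ci['cx'])/ci['fx']; y=(v-ci['cy'])/ci['fy']
    return T[:3,3],T[:3,:3]@np.array([x,-y,-1.])
def atz(ci,u,v,z):
    o,r=ray(ci,u,v); return o+r*(z-o[2])/r[2]
def cloud(ci,d):
    v,u=np.mgrid[0:480,0:640]; T=np.array(ci['world_from_camera'])
    P=np.stack([(u-ci['cx'])/ci['fx']*d,-(v-ci['cy'])/ci['fy']*d,-d],-1)
    return P@T[:3,:3].T+T[:3,3]
E
python3 - <<'E'
from h import *
np.set_printoptions(precision=3,suppress=True)
for n in('top','scene'):
    im,d,ci=cam(n,n+'.png'); print(n,{k:np.round(v,3).tolist() for k,v in ci.items()})
    np.savez(n,im=im,d=d); P=cloud(ci,d)
    for t in ['oil_cruet','vinegar_cruet','salt_shaker','pepper_mill','bun','oil_stand','salt_pepper_stand','side_plate','water_glass']:
        for p in spotter.pinpoint(t,n)[:4]:
            u,v=p['pixel']; print(t,round(p['confidence'],2),np.round([u,v]),atz(ci,u,v,0), P[int(np.clip(v,0,479)),int(np.clip(u,0,639))])
o=telemetry.get_obs();print(o['t'],o['eef_pos'],o['tcp_rot'],o['opening'])
E
```

```text
pics
top {'fx': 540.026, 'fy': 540.026, 'cx': 312.164, 'cy': 233.912, 'world_from_camera': [[0.028, 0.992, -0.125, 0.357], [-0.999, 0.032, 0.031, 0.064], [0.034, 0.124, 0.992, 1.261], [0.0, 0.0, 0.0, 1.0]]}
oil_cruet 0.89 [268. 218.] [0.55  0.129 0.   ] [0.534 0.124 0.107]
oil_cruet 0.77 [241. 311.] [0.332 0.184 0.   ] [0.334 0.175 0.112]
oil_cruet 0.73 [284. 257.] [0.461 0.089 0.   ] [0.449 0.088 0.16 ]
vinegar_cruet 0.63 [177. 310.] [0.329 0.33  0.   ] [0.332 0.312 0.096]
salt_shaker 0.6 [379. 271.] [ 0.433 -0.134  0.   ] [ 0.43  -0.122  0.067]
pepper_mill 0.9 [433. 299.] [ 0.373 -0.262  0.   ] [ 0.374 -0.247  0.049]
bun 0.76 [330. 257.] [ 0.463 -0.019  0.   ] [ 0.462 -0.016  0.042]
bun 0.59 [423. 246.] [ 0.495 -0.238  0.   ] [ 0.492 -0.229  0.038]
oil_stand 0.75 [283. 178.] [0.647 0.097 0.   ] [0.643 0.097 0.02 ]
oil_stand 0.71 [203. 212.] [0.56  0.282 0.   ] [0.561 0.281 0.009]
salt_pepper_stand 0.95 [396. 192.] [ 0.625 -0.174  0.   ] [ 0.622 -0.169  0.022]
side_plate 0.56 [201. 209.] [0.568 0.287 0.   ] [0.568 0.286 0.009]
water_glass 0.57 [229. 269.] [0.427 0.215 0.   ] [0.425 
[... 492 characters left out ...]
ar_cruet 0.61 [251. 215.] [0.434 0.221 0.   ] [0.42  0.197 0.029]
salt_shaker 0.7 [340. 308.] [ 0.425 -0.131  0.   ] [ 0.41  -0.144  0.028]
pepper_mill 0.78 [365. 359.] [ 0.386 -0.255  0.   ] [ 0.365 -0.273  0.044]
bun 0.84 [320. 267.] [ 0.465 -0.015  0.   ] [ 0.448 -0.034  0.032]
bun 0.67 [400. 326.] [ 0.494 -0.242  0.   ] [ 0.479 -0.25   0.025]
oil_stand 0.66 [346. 205.] [0.643 0.107 0.   ] [0.63  0.095 0.019]
salt_pepper_stand 0.65 [416. 276.] [ 0.617 -0.166  0.   ] [ 0.6   -0.176  0.022]
side_plate 0.85 [278. 178.] [ 0.568  0.297 -0.   ] [0.564 0.292 0.007]
water_glass 0.93 [251. 217.] [0.43  0.215 0.   ] [0.417 0.196 0.025]
1.0 [0.161 0.604 0.227] [3.142 0.    2.881] 0.09177003058443649
```

View pics/top.png

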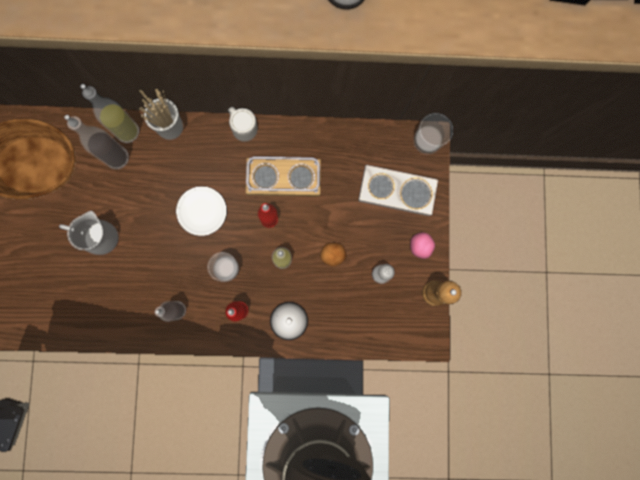

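View pics/scene.png

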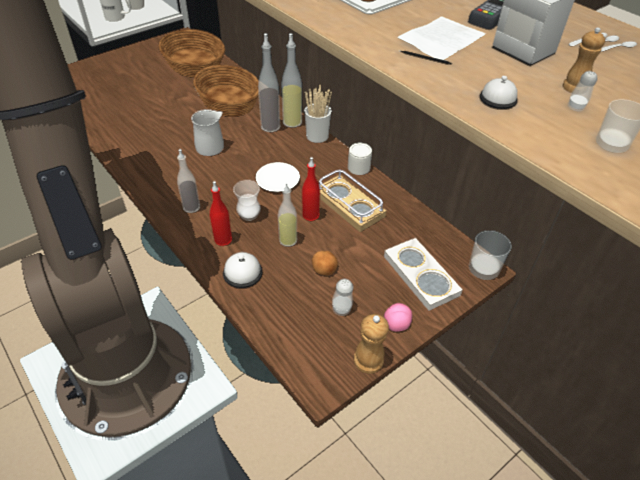

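Top view candidates:
- Oil is yellow at (282,257). The red look-alikes are at (268,215) and (237,311), and the tall yellow bottle is at (115,120).
- Vinegar is dark at (172,310). The tall dark bottle is at (100,145).
- The brown bun is at (332,254), with a pink one at (423,246).
- Salt is at (382,272) and the mill at (443,292); the others are on the far counter.
- The glass is at (223,266), the plate at (201,211), the wooden stand at (283,176) and the marble stand at (398,190).

Next I'll fit positions and check a close crop.

Run:
```python
from h import *
from scipy.optimize import least_squares
np.set_printoptions(precision=4,suppress=True)
C={n:(lambda f:(f['im'],cloud(vision.camera_info(n),f['d']),f['d']))(np.load(n+'.npz')) for n in('top','scene')}
def fit(nm,c,r,z0,z1,rad=.05):
    for sel in (['top'],['scene'],['top','scene']):
        p=np.vstack([C[n][1][(C[n][2]>0)] for n in sel])
        m=(np.hypot(p[:,0]-c[0],p[:,1]-c[1])<rad)&(p[:,2]>z0)&(p[:,2]<z1); q=p[m][:,:2]
        if len(q)<8: print(nm,sel,len(q));continue
        s=least_squares(lambda x:np.hypot(q[:,0]-x[0],q[:,1]-x[1])-r,c,loss='soft_l1',f_scale=.002)
        print(nm,sel,len(q),s.x,'rms',np.sqrt(np.mean(s.fun**2)))
fit('oil',(.453,.092),.022,.015,.085)
fit('vin',(.322,.333),.022,.015,.085)
fit('salt',(.425,-.13),.0215,.012,.045)
fit('mill',(.38,-.256),.0245,.118,.130)
fit('bun',(.464,-.016),.029,.010,.022)
fit('glass',(.43,.215),.031,.01,.06)
fit('red',(.549,.129),.022,.015,.085)
P,d=C['top'][1],C['top'][2]
for nm,c,z0,z1 in (('oilst',(.643,.1),.017,.027),('spst',(.62,-.17),.017,.027),('plate',(.568,.29),.004,.02)):
    m=(d>0)&(np.hypot(P[...,0]-c[0],P[...,1]-c[1])<.11)&(P[...,2]>z0)&(P[...,2]<z1)
    m=m.astype(np.uint8); n,l,st,ce=cv2.connectedComponentsWithStats(m); k=1+np.argmax(st[1:,4]); q=P[l==k][:,:2].astype(np.float32)
    print(nm,len(q),cv2.minAreaRect(q*1000),'mean',q.mean(0),'enc',cv2.minEnclosingCircle(q*1000))
# counter height
for x in (.72,.75,.78,.8,.85,.9):
    m=(abs(P[...,0]-x)<.006)&(abs(P[...,1]-.05)<.05)&(d>0); print(x,m.sum(),np.percentile(P[m][:,2],[5,95]) if m.sum() else '')
im=C['top'][0][150:330,150:470]; cv2.imwrite('pics/crop.png',cv2.cvtColor(cv2.resize(im,None,fx=2.5,fy=2.5,interpolation=cv2.INTER_CUBIC),cv2.COLOR_RGB2BGR))
```

```text
oil ['top'] 38 [0.4556 0.0931] rms 0.0004212747386094411
oil ['scene'] 402 [0.4558 0.0957] rms 0.001444237482118155
oil ['top', 'scene'] 440 [0.4557 0.0955] rms 0.0014620854507226136
vin ['top'] 118 [0.331  0.3314] rms 0.00043776856554575666
vin ['scene'] 387 [0.3316 0.3331] rms 0.0016142288026517778
vin ['top', 'scene'] 505 [0.3316 0.3325] rms 0.0015593457392220039
salt ['top'] 67 [ 0.4284 -0.1379] rms 0.0010747359731273763
salt ['scene'] 199 [ 0.4288 -0.1336] rms 0.0011594571154617027
salt ['top', 'scene'] 266 [ 0.4291 -0.1345] rms 0.0017680627990354445
mill ['top'] 121 [ 0.3878 -0.267 ] rms 0.002165056588091685
mill ['scene'] 186 [ 0.3889 -0.264 ] rms 0.0019935640472121237
mill ['top', 'scene'] 307 [ 0.3887 -0.2651] rms 0.002378202381477644
bun ['top'] 52 [ 0.4706 -0.0252] rms 0.0015433891563826885
bun ['scene'] 92 [ 0.4724 -0.023 ] rms 0.0013953880945654234
bun ['top', 'scene'] 144 [ 0.472  -0.0237] rms 0.0017766817792009416
glass ['top'] 363 [0.451  0.2054] rms 0.01108645547835834
glass ['scene'] 406 [0.4322 0.2266] rms 0.006829361680563932
glass ['top', 'scene'] 769 [0.4284 0.2
[... 259 characters left out ...]
8047), (73.01937866210938, 160.35821533203125), 0.7943228483200073) mean [0.6593 0.098 ] enc ((653.818359375, 98.09392547607422), 83.14130401611328)
spst 1485 ((626.3824462890625, -174.98257446289062), (172.61439514160156, 85.91519927978516), 80.11907958984375) mean [ 0.6273 -0.1698] enc ((626.8917236328125, -174.92025756835938), 95.08746337890625)
plate 1715 ((562.2448120117188, 284.85333251953125), (114.07310485839844, 112.37765502929688), 9.326972007751465) mean [0.5624 0.2855] enc ((562.7767333984375, 286.90625), 59.52486801147461)
0.72 200 [-0.0048  0.0033]
0.75 203 [-0.0049  0.0036]
0.78 198 [-0.0044  0.0033]
0.8 171 [-0.0049  0.003 ]
0.85 167 [0.2044 0.2364]
0.9 1770 [-0.2464  0.2372]
```

View pics/crop.png

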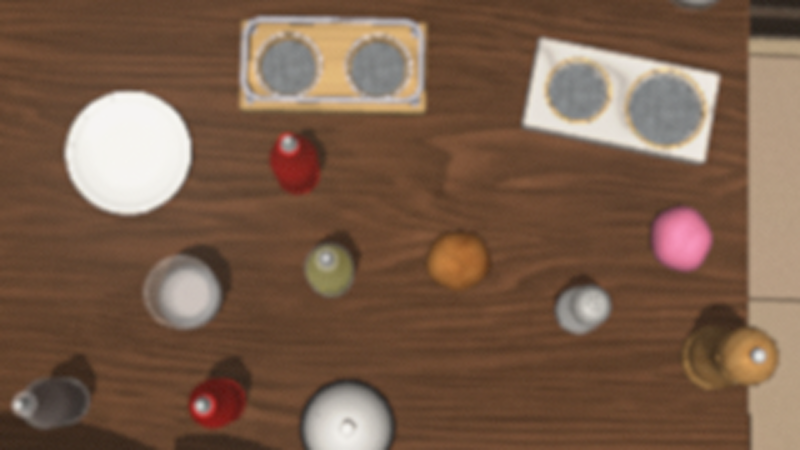

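The crop confirms the choices: yellow bottle at crop (329,268), brown bun at (458,260), and dark bottle at (55,402). Wells are at (289,67) and (378,68) in wood, and (578,90) and (666,108) in marble. I'll pin the wells and mill down more precisely.

Run:
```python
from h import *
from scipy.optimize import least_squares
np.set_printoptions(precision=4,suppress=True)
for n in('top','scene'):
    f=np.load(n+'.npz'); im,d=f['im'],f['d']; ci=vision.camera_info(n); P=cloud(ci,d)
    hsv=cv2.cvtColor(im,cv2.COLOR_RGB2HSV)
    for nm,c in (('oL',(.65,.14)),('oR',(.65,.057)),('sL',(.632,-.133)),('sR',(.617,-.216))):
        m=(np.hypot(P[...,0]-c[0],P[...,1]-c[1])<.05)&(hsv[...,1]<45)&(hsv[...,2]<165)&(hsv[...,2]>70)&(P[...,2]<.03)
        nn,l,st,ce=cv2.connectedComponentsWithStats(m.astype(np.uint8)); k=1+np.argmax(st[1:,4])
        print(n,nm,st[k],'z',np.median(P[l==k][:,2]),'at z12',atz(ci,*ce[k],.012),'cloud',P[l==k].mean(0))
    for z0,z1,r in((.005,.02,.028),(.11,.118,.0245),(.13,.137,.0245)):
        m=(np.hypot(P[...,0]-.388,P[...,1]+.262)<.06)&(P[...,2]>z0)&(P[...,2]<z1)&(d>0); q=P[m][:,:2]
        s=least_squares(lambda x:np.hypot(q[:,0]-x[0],q[:,1]-x[1])-r,(.388,-.262),loss='soft_l1',f_scale=.002); print('mill',z0,len(q),s.x,np.std(s.fun))
    m=(np.hypot(P[...,0]-.388,P[...,1]+.262)<.04)&(P[...,2]>.143)&(d>0); print('knob',m.sum(),P[m].mean(0))
    m=(np.hypot(P[...,0]-.568,P[...,1]-.29)<.09)&(hsv[...,1]<60)&(hsv[...,2]>130)&(d>0)&(P[...,2]<.025)
    nn,l,st,ce=cv2.connectedComponentsWithStats(m.astype(np.uint8)); k=1+np.argmax(st[1:,4]); q=P[l==k]; h=cv2.convexHull(q[:,:2].astype(np.float32)*1000); print('plate',len(q),cv2.minAreaRect(h),cv2.fitEllipse(h),'z14',atz(ci,*ce[k],.011))
```

```text
top oL [255 166  21  22 368] z 0.011903947838502127 at z12 [0.6466 0.1399 0.012 ] cloud [0.6466 0.1399 0.0121]
top oR [290 167  22  22 368] z 0.011769918319014416 at z12 [0.6476 0.0563 0.012 ] cloud [0.6476 0.0562 0.0121]
top sL [370 176  23  21 386] z 0.012421051004630423 at z12 [ 0.6345 -0.1342  0.012 ] cloud [ 0.6344 -0.1341  0.0124]
top sR [402 180  29  28 614] z 0.012586202821051495 at z12 [ 0.6193 -0.2176  0.012 ] cloud [ 0.6192 -0.2174  0.0127]
mill 0.005 114 [ 0.3883 -0.264 ] 0.010169103427105551
mill 0.11 5 [ 0.3894 -0.2672] 0.0006818691174446846
mill 0.13 210 [ 0.3901 -0.273 ] 0.006113405337600814
knob 27 [ 0.3874 -0.2659  0.1482]
plate 2020 ((564.014892578125, 287.880615234375), (120.37425994873047, 117.46405029296875), 47.534271240234375) ((563.8255004882812, 288.0665283203125), (118.35953521728516, 121.30329132080078), 146.17959594726562) z14 [0.5615 0.2859 0.011 ]
scene oL [332 186  12   8  39] z 0.01278236509724906 at z12 [0.655  0.1551 0.012 ] cloud [0.6547 0.1547 0.0124]
scene oR [354 204  13   9  51] z 0.012608728664531998 at z12 [0.6559 0.0673 0.012 ] cloud [0.6553 0.0666 0.0129]
scene sL [400 249  23  17 192] z 0.012984168640856553 at z12 [ 0.6401 -0.1254  0.012 ] cloud [ 0.6393 -0.1259  0.0132]
scene sR [419 272  29  23 328] z 0.01298843629154317 at z12 [ 0.625  -0.2098  0.012 ] cloud [ 0.6243 -0.2101  0.013 ]
mill 0.005 180 [ 0.3893 -0.2621] 0.0027802023458118894
mill 0.11 28 [ 0.3888 -0.2638] 0.0007798313106041818
mill 0.13 237 [ 0.3953 -0.2597] 0.0063566797749281855
knob 36 [ 0.3867 -0.2664  0.1479]
plate 1011 ((566.7659912109375, 296.5802307128906), (139.6461944580078, 115.49234008789062), 58.7824592590332) ((568.1175537109375, 296.710693359375), (117.56385803222656, 141.4766387939453), 148.17494201660156) z14 [0.5632 0.2912 0.011 ]
```

```bash
python3 -m inch '{"hand":[60,60,60,60,60,60,60,60,60,60],"delta_pos":[[0,0,0],[0,0,0],[0,0,0],[-14,-25,0],[-14,-25,0],[-14,-25,0],[-14,-25,0],[-14,-25,0],[-14,-25,0],[-14,-25,0]],"twist":[[0,0,-5],[0,0,-5],[0,0,-5],[0,0,0],[0,0,0],[0,0,0],[0,0,0],[0,0,0],[0,0,0],[0,0,0]]}' 30
```

```text
t: 1.83
eef_pos: [0.2599, 0.4277, 0.2269]
tcp_rot: [3.141, 0.0, -3.141]
ft_force: [1.4, 0.4, 0.3]
opening: 0.0596
gripper_force: 0.0
```

Run:
```python
from h import *
np.set_printoptions(precision=4,suppress=True)
for n in('top','scene'):
    f=np.load(n+'.npz'); im,d=f['im'],f['d']; ci=vision.camera_info(n); P=cloud(ci,d)
    hsv=cv2.cvtColor(im,cv2.COLOR_RGB2HSV).astype(int)
    m=(np.hypot(P[...,0]-.467,P[...,1]+.02)<.05)&(P[...,2]>.007)
    v,u=np.nonzero(m); print(n,m.sum(),atz(ci,u.mean(),v.mean(),.018),'top',P[m&(P[...,2]>.036)].mean(0), P[m][:,2].max())
```

```text
top 493 [ 0.4703 -0.0247  0.018 ] top [ 0.4696 -0.0251  0.0393] 0.04635328070514344
scene 507 [ 0.4705 -0.0235  0.018 ] top [ 0.4683 -0.0258  0.0394] 0.04514745978559864
```

```bash
python3 -m inch '{"hand":[60,60,60,60,60,60,60,60,60,60],"delta_pos":[[-16,-27,0],[-20,-34,0],[-20,-34,0],[-20,-34,0],[-20,-34,0],[-20,-34,0],[-20,-34,0],[-20,-34,0],[-20,-34,0],[-20,-34,0]],"twist":[[0,0,0],[0,0,0],[0,0,0],[0,0,0],[0,0,0],[0,0,0],[0,0,0],[0,0,0],[0,0,0],[0,0,0]]}' 30; python3 -c "
from h import *
o=telemetry.get_obs();print(o['q'])
im,d,ci=cam('wrist','w1.png');print(ci)"
```

```text
t: 2.67
eef_pos: [0.4564, 0.0943, 0.2271]
tcp_rot: [3.141, 0.001, -3.14]
ft_force: [0.7, -0.4, 0.8]
opening: 0.0598
gripper_force: 0.0
[-0.56879925  0.16979534  0.29170978  1.9626388  -0.05753801  1.01592974
  1.32114412]
{'fx': 371.64829954431775, 'fy': 371.64829954431775, 'cx': 325.34153486000804, 'cy': 239.27244708232502, 'world_from_camera': array([[ 6.50489173e-05, -9.60398041e-01, -2.78631654e-01,
         3.81068865e-01],
       [ 9.99999997e-01,  5.23277539e-05,  5.30931952e-05,
         9.29172888e-02],
       [-3.64104320e-05, -2.78631657e-01,  9.60398042e-01,
         3.84131400e-01],
       [ 0.00000000e+00,  0.00000000e+00,  0.00000000e+00,
         1.00000000e+00]])}
```

View pics/w1.png

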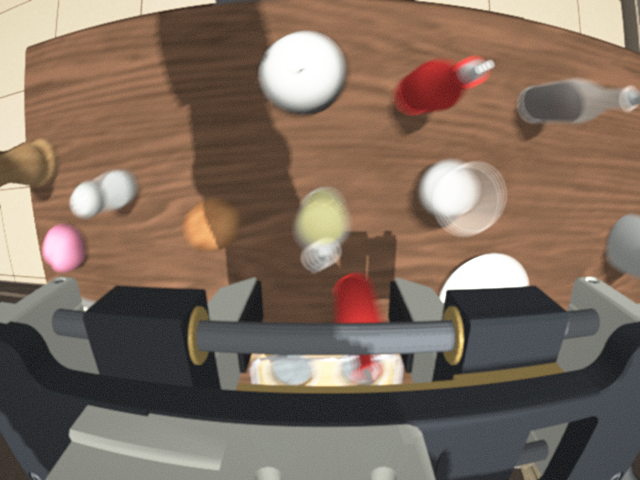

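```bash
cat >> h.py <<'E'
def fcloud(ci,d):
    v,u=np.mgrid[0:480,0:640]; T=np.array(ci['world_from_camera']); a=(u-ci['cx'])/ci['fx']; b=(v-ci['cy'])/ci['fy']; th=np.hypot(a,b)+1e-9
    s=np.tan(th)/th; P=np.stack([a*s*d,-b*s*d,-d],-1)
    return P@T[:3,:3].T+T[:3,3]
def tool(P):
    o=telemetry.get_obs(); r=o['tcp_rot']
    from scipy.spatial.transform import Rotation as R
    return (P-np.array(o['eef_pos']))@R.from_euler('xyz',r).as_matrix()
E
python3 - <<'E'
from h import *
np.set_printoptions(precision=3,suppress=True,linewidth=150)
im,d,ci=cam('wrist'); P=fcloud(ci,d); Q=tool(P)
for (u,v) in [(325,320),(325,335),(325,350),(325,370),(325,385),(325,410),(325,440),(325,470),(240,290),(400,290),(150,320),(100,400),(320,256),(320,215)]:
    print(u,v,d[v,u],Q[v,u],P[v,u])
m=(d>0)&(abs(Q[...,0])<.03)&(abs(Q[...,1])<.03)&(Q[...,2]<0.0)
for y0 in np.arange(-.03,.03,.01):
  k=m&(Q[...,1]>=y0)&(Q[...,1]<y0+.01)
  if k.any(): print(y0,Q[k].min(0),Q[k].max(0))
# bottle
m=(np.hypot(P[...,0]-.455,P[...,1]-.093)<.04)&(P[...,2]>.165)&(P[...,2]<.185); print('spout',m.sum(),P[m].mean(0),P[m].max(0))
E
```

```text
325 320 0.42886212 [-0.137 -0.005  0.228] [ 0.596  0.083 -0.001]
325 335 0.08525779 [ 0.028 -0.005 -0.082] [0.43  0.086 0.309]
325 350 0.08480825 [ 0.025 -0.005 -0.083] [0.433 0.086 0.31 ]
325 370 0.42817163 [-0.197 -0.005  0.21 ] [0.656 0.083 0.018]
325 385 0.43067127 [-0.218 -0.005  0.207] [0.676 0.082 0.021]
325 410 0.065467596 [ 0.024 -0.005 -0.103] [0.434 0.086 0.331]
325 440 0.058656894 [ 0.024 -0.005 -0.111] [0.435 0.086 0.338]
325 470 0.0 [ 0.074 -0.004 -0.157] [0.384 0.086 0.384]
240 290 0.15464306 [ 0.01  -0.041 -0.015] [0.448 0.049 0.242]
400 290 0.15875188 [ 0.008  0.028 -0.011] [0.45  0.118 0.238]
150 320 0.0771852 [ 0.034 -0.045 -0.088] [0.423 0.046 0.316]
100 400 0.06285884 [ 0.024 -0.052 -0.106] [0.434 0.039 0.334]
320 256 0.40722093 [-0.058 -0.011  0.229] [ 0.516  0.078 -0.001]
320 215 0.28290844 [ 0.013 -0.009  0.12 ] [0.446 0.081 0.108]
-0.03 [ 0.019 -0.03  -0.12 ] [ 0.03  -0.02  -0.077]
-0.019999999999999997 [ 0.019 -0.02  -0.12 ] [ 0.03  -0.01  -0.077]
-0.009999999999999995 [ 0.019 -0.01  -0.12 ] [ 0.03  -0.    -0.076]
6.938893903907228e-18 [ 0.019  0.    -0.12 ] [ 0.03   0.01  -0.076]
0.010000000000000009 [ 0.007  0.01  -0.12 ] [ 0.03   0.02  -0.077]
0.02000000000000001 [-0.022  0.02  -0.109] [ 0.03  0.03 -0.  ]
spout 168 [0.454 0.094 0.172] [0.457 0.098 0.179]
```

```bash
python3 -m inch '{"hand":[60,60,60,60,60,60,60,60,60,60],"delta_pos":[[2,2,0],[2,1,0],[0,0,0],[0,0,15],[0,0,20],[0,0,20],[0,0,20],[0,0,20],[0,0,10],[0,0,4]],"twist":[[0,0,0],[0,0,0],[0,0,0],[0,0,0],[0,0,0],[0,0,0],[0,0,0],[0,0,0],[0,0,0],[0,0,0]]}' 30; python3 -m inch '{"hand":[60,60],"delta_pos":[[0,0,1],[0,0,1]],"twist":[[0,0,0],[0,0,0]]}'
python3 - <<'E'
from h import *
np.set_printoptions(precision=4,suppress=True)
print(telemetry.get_obs()['eef_pos'])
im,d,ci=cam('wrist','w2.png'); P=fcloud(ci,d)
m=(np.hypot(P[...,0]-.455,P[...,1]-.093)<.04)&(P[...,2]>.16)&(P[...,2]<.185); print('spout',m.sum(),P[m].mean(0),P[m].max(0))
E
```

```text
t: 3.6
eef_pos: [0.45, 0.1003, 0.1162]
tcp_rot: [-3.141, -0.003, -3.138]
ft_force: [0.1, 0.7, 0.4]
opening: 0.0598
gripper_force: 0.0
t: 3.77
eef_pos: [0.4517, 0.1, 0.1161]
tcp_rot: [3.141, 0.0, -3.139]
ft_force: [-0.1, 0.5, -0.0]
opening: 0.0599
gripper_force: 0.0
[0.4517 0.1    0.1161]
spout 2319 [0.4519 0.0943 0.1705] [0.4634 0.1314 0.185 ]
```

View pics/w2.png

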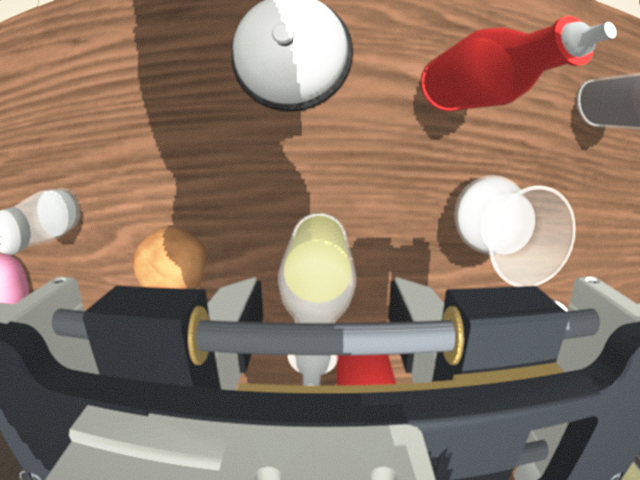

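```bash
python3 -m inch '{"hand":[60,60,60],"delta_pos":[[0,0,0],[0,0,0],[0,0,0]],"twist":[[0,0,0],[0,0,0],[0,0,0]]}'
```

```text
t: 4.07
eef_pos: [0.452, 0.0993, 0.1163]
tcp_rot: [3.141, 0.001, -3.141]
ft_force: [1.0, 1.0, 0.5]
opening: 0.0602
gripper_force: 0.0
```

```bash
python3 -m inch '{"hand":[60,60,60],"delta_pos":[[-2,-5,0],[0,0,0],[0,0,0]],"twist":[[0,0,0],[0,0,0],[0,0,0]]}'; python3 -m inch '{"hand":[20,20,20,20,20,20],"delta_pos":[[0,0,0],[0,0,0],[0,0,0],[0,0,0],[0,0,0],[0,0,0]],"twist":[[0,0,0],[0,0,0],[0,0,0],[0,0,0],[0,0,0],[0,0,0]]}' 30
```

```text
t: 4.32
eef_pos: [0.4538, 0.0937, 0.1159]
tcp_rot: [-3.142, 0.0, -3.142]
ft_force: [0.3, 0.3, -0.3]
opening: 0.0598
gripper_force: 0.0
t: 4.82
eef_pos: [0.4535, 0.0942, 0.1157]
tcp_rot: [3.142, -0.0, -3.14]
ft_force: [0.6, 0.0, -0.3]
opening: 0.0302
gripper_force: 29.5
```

```bash
python3 -m inch '{"hand":[20,20,20,20,20,20],"delta_pos":[[0,0,-2],[0,0,-3],[0,0,-5],[0,0,-10],[0,0,0],[0,0,0]],"twist":[[0,0,0],[0,0,0],[0,0,0],[0,0,0],[0,0,0],[0,0,0]]}' 35
python3 - <<'E'
from h import *
cam('scene','s2.png'); im=cv2.imread('pics/s2.png')[120:320,180:440]; cv2.imwrite('pics/s2c.png',cv2.resize(im,None,fx=3,fy=3)[:600,:780])
E
```

```text
t: 5.32
eef_pos: [0.4541, 0.0943, 0.1362]
tcp_rot: [3.141, 0.001, -3.141]
ft_force: [0.7, 0.3, -4.2]
opening: 0.0297
gripper_force: 34.2
```

View pics/s2c.png

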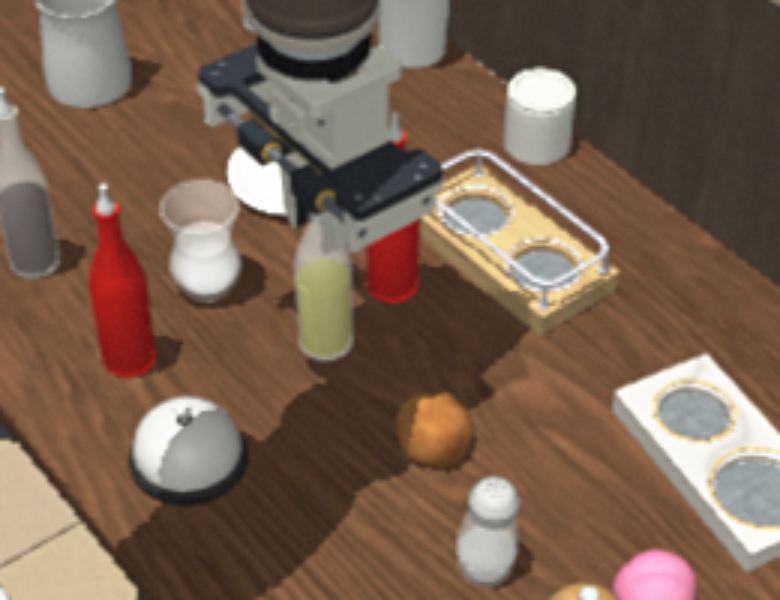

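The oil bottle is held upright just off the table.

```bash
python3 -m inch '{"hand":[20,20,20,20,20,20,20,20,20,20],"delta_pos":[[0,0,-12],[0,0,-22],[0,0,-28],[0,0,-30],[0,0,-30],[0,0,-30],[0,0,-24],[0,0,-14],[0,0,0],[0,0,0]],"twist":[[0,0,0],[0,0,0],[0,0,0],[0,0,0],[0,0,0],[0,0,0],[0,0,0],[0,0,0],[0,0,0],[0,0,0]]}'; python3 -m inch '{"hand":[20,20,20,20,20,20,20,20,20,20],"delta_pos":[[-12,3,0],[-24,6,0],[-30,7,0],[-30,8,0],[-30,8,0],[-30,7,0],[-24,5,0],[-12,3,0],[0,0,0],[0,0,0]],"twist":[[0,0,0],[0,0,0],[0,0,0],[0,0,0],[0,0,0],[0,0,0],[0,0,0],[0,0,0],[0,0,0],[0,0,0]]}'
```

```text
t: 6.2
eef_pos: [0.4537, 0.0941, 0.3253]
tcp_rot: [3.141, 0.0, -3.141]
ft_force: [-0.5, -0.8, -4.1]
opening: 0.0302
gripper_force: 34.2
t: 7.03
eef_pos: [0.6455, 0.1412, 0.3228]
tcp_rot: [-3.14, -0.004, -3.141]
ft_force: [-1.1, -0.1, -2.5]
opening: 0.0297
gripper_force: 34.2
```

Descend to about TCP 0.165 (bottle foot at 0.049, just above the rail), then compare.

```bash
python3 -m inch '{"hand":[20,20,20,20,20,20,20,20,20,20],"delta_pos":[[0,0,10],[0,0,20],[0,0,25],[0,0,25],[0,0,25],[0,0,25],[0,0,18],[0,0,9],[0,0,0],[0,0,0]],"twist":[[0,0,0],[0,0,0],[0,0,0],[0,0,0],[0,0,0],[0,0,0],[0,0,0],[0,0,0],[0,0,0],[0,0,0]]}'
python3 - <<'E'
from h import *
im,d,ci=cam('wrist','w3.png'); P=fcloud(ci,d); print(telemetry.get_obs()['eef_pos'])
cam('top','t3.png')
t=cv2.imread('pics/t3.png')[140:220,220:340]; w=cv2.imread('pics/w3.png')[150:480,150:500]
cv2.imwrite('pics/c3.png',np.hstack([cv2.resize(t,(450,300),interpolation=cv2.INTER_CUBIC),cv2.resize(w,(318,300))]))
E
```

```text
t: 7.87
eef_pos: [0.6453, 0.1412, 0.169]
tcp_rot: [3.142, -0.0, -3.141]
ft_force: [-0.5, -0.6, -2.3]
opening: 0.0301
gripper_force: 34.3
[0.64598322 0.14130764 0.16990293]
```

View pics/c3.png

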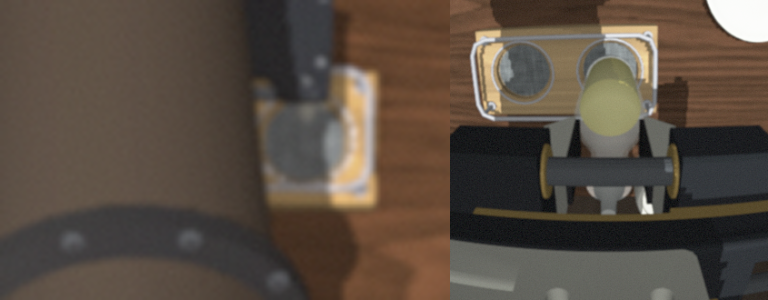

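```bash
cat >> h.py <<'E'
def wells(cs,save=None):
    e0=np.array(telemetry.get_obs()['eef_pos']); im,d,ci=cam('wrist',save); P=fcloud(ci,d); print('eef',e0.round(4))
    for c,r in cs:
        m=(d>0)&(np.hypot(P[...,0]-c[0],P[...,1]-c[1])<.05)&(abs(P[...,2]-.012)<.004)
        nn,l,st,ce=cv2.connectedComponentsWithStats(m.astype(np.uint8)); k=1+np.argmax(st[1:,4]); q=(P[l==k][:,:2]*1000).astype(np.float32)
        print('well',len(q),cv2.minEnclosingCircle(q),q.mean(0))
E
python3 -c "
from h import *
wells([((.647,.057),27)])"
```

```text
eef [0.6464 0.1414 0.1703]
well 2634 ((650.5232543945312, 55.02977752685547), 27.146928787231445) [650.4562   55.00573]
```

```bash
cat >> h.py <<'E'
def cyl(c,r,z0,z1,rad=.035,n='wrist'):
    from scipy.optimize import least_squares
    im,d,ci=cam(n); P=(fcloud if n=='wrist' else cloud)(ci,d)
    for a in np.linspace(z0,z1,4)[:-1]:
        m=(d>0)&(np.hypot(P[...,0]-c[0],P[...,1]-c[1])<rad)&(P[...,2]>a)&(P[...,2]<a+(z1-z0)/3); q=P[m][:,:2]
        if len(q)<8: continue
        s=least_squares(lambda x:np.hypot(q[:,0]-x[0],q[:,1]-x[1])-r,c,loss='soft_l1',f_scale=.001); print(round(a,3),len(q),s.x.round(4),np.std(s.fun).round(4))
E
python3 -c "
from h import *
cyl((.646,.141),.022,.06,.13)"
```

```text
0.06 321 [0.6488 0.1406] 0.0003
0.083 432 [0.6486 0.1405] 0.0003
0.107 595 [0.6484 0.1404] 0.0003
```

```bash
python3 -m inch '{"hand":[20,20,20,20,20,20,20,20,20],"delta_pos":[[-1,-1.5,0],[0,0,6],[0,0,8],[0,0,8],[0,0,7],[0,0,5],[0,0,3],[0,0,0],[0,0,0]],"twist":[[0,0,0],[0,0,0],[0,0,0],[0,0,0],[0,0,0],[0,0,0],[0,0,0],[0,0,0],[0,0,0]]}'
```

```text
t: 8.82
eef_pos: [0.6466, 0.1398, 0.1316]
tcp_rot: [-3.142, -0.0, -3.141]
ft_force: [-0.0, 0.2, -2.4]
opening: 0.0299
gripper_force: 34.2
```

```bash
python3 -m inch '{"hand":[20,20,20],"delta_pos":[[0,0,2],[0,0,1],[0,0,0]],"twist":[[0,0,0],[0,0,0],[0,0,0]]}';python3 -m inch '{"hand":[20,20,20],"delta_pos":[[0,0,1],[0,0,1],[0,0,0]],"twist":[[0,0,0],[0,0,0],[0,0,0]]}'
```

```text
t: 9.07
eef_pos: [0.6466, 0.1398, 0.1287]
tcp_rot: [3.142, 0.0, -3.141]
ft_force: [0.2, -0.3, -2.5]
opening: 0.0301
gripper_force: 34.2
t: 9.32
eef_pos: [0.6475, 0.14, 0.1277]
tcp_rot: [3.141, 0.002, -3.141]
ft_force: [-0.8, -0.0, 3.3]
opening: 0.03
gripper_force: 34.8
```

```bash
python3 -m inch '{"hand":[34,40,48,56,60,60,60,60,60,60],"delta_pos":[[0,0,0],[0,0,0],[0,0,0],[0,0,0],[0,0,-8],[0,0,-20],[0,0,-30],[0,0,-30],[0,0,-20],[0,0,0]],"twist":[[0,0,0],[0,0,0],[0,0,0],[0,0,0],[0,0,0],[0,0,0],[0,0,0],[0,0,0],[0,0,0],[0,0,0]]}'; python3 -c "
from h import *
cyl((.648,.139),.022,.03,.09)
wells([((.65,.055),27)])"
```

```text
t: 10.15
eef_pos: [0.649, 0.14, 0.2405]
tcp_rot: [3.139, 0.008, -3.141]
ft_force: [-0.1, -0.2, 0.3]
opening: 0.0599
gripper_force: 0.0
0.03 109 [0.6492 0.1391] 0.0004
0.05 119 [0.649  0.1392] 0.0003
0.07 148 [0.6487 0.1392] 0.0003
eef [0.6481 0.1399 0.238 ]
well 1898 ((650.1558837890625, 55.50929260253906), 27.273984909057617) [650.32263  54.89885]
```

```bash
python3 -m inch '{"hand":[60,60,60,60,60,60,60,60,60,60],"delta_pos":[[20,12,0],[33,20,0],[33,20,0],[33,20,0],[33,20,0],[33,20,0],[33,20,0],[33,20,0],[33,20,0],[33,20,0]],"twist":[[0,0,0],[0,0,0],[0,0,0],[0,0,0],[0,0,0],[0,0,0],[0,0,0],[0,0,0],[0,0,0],[0,0,0]]}'; python3 -m inch '{"hand":[60,60,60,60,60,60,60,60,60,60],"delta_pos":[[0,0,0],[0,0,0],[0,0,0],[0,0,0],[0,0,0],[0,0,0],[0,0,0],[0,0,0],[0,0,0],[0,0,0]],"twist":[[0,0,7],[0,0,7],[0,0,7],[0,0,7],[0,0,7],[0,0,7],[0,0,7],[0,0,7],[0,0,7],[0,0,7]]}';  python3 -m inch '{"hand":[60,60,60,60,60],"delta_pos":[[0,0,0],[0,0,0],[0,0,0],[0,0,0],[0,0,0]],"twist":[[0,0,7],[0,0,7],[0,0,6],[0,0,0],[0,0,0]]}'; python3 -c "
from h import *
im,d,ci=cam('wrist'); P=fcloud(ci,d)
m=(d>0)&(np.hypot(P[...,0]-.331,P[...,1]-.332)<.03)&(P[...,2]>.165)&(P[...,2]<.185); print('spout',m.sum(),P[m].mean(0))
cyl((.331,.332),.022,.02,.085)"
```

```text
t: 11.08
eef_pos: [0.3271, 0.3315, 0.2338]
tcp_rot: [-3.14, -0.001, -3.141]
ft_force: [-0.5, 1.7, 0.4]
opening: 0.0599
gripper_force: 0.0
t: 11.92
eef_pos: [0.3288, 0.3308, 0.2337]
tcp_rot: [-3.14, 0.001, 1.915]
ft_force: [-0.3, -0.3, 0.1]
opening: 0.0602
gripper_force: 0.0
t: 12.33
eef_pos: [0.3289, 0.3311, 0.234]
tcp_rot: [-3.141, 0.001, 1.575]
ft_force: [-0.7, -0.2, -0.5]
opening: 0.0603
gripper_force: 0.0
spout 168 [0.33082955 0.33289409 0.17202223]
0.02 111 [0.3308 0.3305] 0.0004
0.042 117 [0.3308 0.3307] 0.0003
0.063 177 [0.3309 0.331 ] 0.0003
```

```bash
python3 -m inch '{"hand":[60,60,60,60,60,60,60,60,60,60],"delta_pos":[[1,2,0],[0,0,12],[0,0,20],[0,0,22],[0,0,22],[0,0,20],[0,0,14],[0,0,6],[0,0,2],[0,0,0]],"twist":[[0,0,0],[0,0,0],[0,0,0],[0,0,0],[0,0,0],[0,0,0],[0,0,0],[0,0,0],[0,0,0],[0,0,0]]}';python3 -m inch '{"hand":[20,20,20,20,20,20],"delta_pos":[[0,0,0],[0,0,0],[0,0,0],[0,0,0],[0,0,0],[0,0,0]],"twist":[[0,0,0],[0,0,0],[0,0,0],[0,0,0],[0,0,0],[0,0,0]]}' 35
```

```text
t: 13.27
eef_pos: [0.3316, 0.3325, 0.1168]
tcp_rot: [-3.142, 0.0, 1.572]
ft_force: [0.8, 0.2, 0.1]
opening: 0.0603
gripper_force: 0.0
t: 13.77
eef_pos: [0.3314, 0.3327, 0.117]
tcp_rot: [3.141, -0.001, 1.572]
ft_force: [-0.8, 0.0, 2.3]
opening: 0.0294
gripper_force: 34.7
```

```bash
python3 -m inch '{"hand":[20,20,20,20,20,20,20,20,20,20],"delta_pos":[[0,0,-4],[0,0,-12],[0,0,-22],[0,0,-28],[0,0,-32],[0,0,-32],[0,0,-32],[0,0,-28],[0,0,-18],[0,0,-8]],"twist":[[0,0,0],[0,0,0],[0,0,0],[0,0,0],[0,0,0],[0,0,0],[0,0,0],[0,0,0],[0,0,0],[0,0,0]]}'; python3 -m inch '{"hand":[20,20,20,20,20,20,20,20,20,20],"delta_pos":[[0,0,0],[-8,9,0],[-17,19,0],[-22,26,0],[-22,26,0],[-22,26,0],[-22,26,0],[-22,26,0],[-22,26,0],[-22,26,0]],"twist":[[0,0,0],[0,0,0],[0,0,0],[0,0,0],[0,0,0],[0,0,0],[0,0,0],[0,0,0],[0,0,0],[0,0,0]]}'
```

```text
t: 14.6
eef_pos: [0.332, 0.3329, 0.3354]
tcp_rot: [3.14, -0.003, 1.572]
ft_force: [1.1, 0.7, -4.2]
opening: 0.0295
gripper_force: 34.2
t: 15.43
eef_pos: [0.5418, 0.1522, 0.3306]
tcp_rot: [-3.139, 0.001, 1.572]
ft_force: [1.2, 0.9, -2.6]
opening: 0.0295
gripper_force: 34.2
```

```bash
python3 -m inch '{"hand":[20,20,20,20,20,20,20,20,20,20],"delta_pos":[[-21,23,0],[-21,23,0],[-21,22,0],[-18,20,0],[-11,12,0],[-5,6,0],[0,0,0],[0,0,0],[0,0,0],[0,0,0]],"twist":[[0,0,0],[0,0,0],[0,0,0],[0,0,0],[0,0,0],[0,0,0],[0,0,0],[0,0,0],[0,0,0],[0,0,0]]}'; python3 -m inch '{"hand":[20,20,20,20,20,20,20,20,20,20],"delta_pos":[[0,0,10],[0,0,20],[0,0,25],[0,0,25],[0,0,25],[0,0,25],[0,0,18],[0,0,9],[0,0,0],[0,0,0]],"twist":[[0,0,0],[0,0,0],[0,0,0],[0,0,0],[0,0,0],[0,0,0],[0,0,0],[0,0,0],[0,0,0],[0,0,0]]}'; python3 -c "
from h import *
im,d,ci=cam('wrist','w4.png')
print(telemetry.get_obs()['eef_pos'])
cyl((.648,.055),.022,.06,.13)
cyl((.649,.139),.022,.03,.09)
wells([((.65,.055),27)])"
```

```text
t: 16.27
eef_pos: [0.6469, 0.0584, 0.3326]
tcp_rot: [-3.141, -0.001, 1.574]
ft_force: [0.9, 0.3, -3.5]
opening: 0.0299
gripper_force: 34.2
t: 17.1
eef_pos: [0.6477, 0.0572, 0.176]
tcp_rot: [3.142, -0.0, 1.572]
ft_force: [0.3, 0.5, -2.4]
opening: 0.0292
gripper_force: 34.2
[0.64829066 0.05696764 0.17683636]
0.06 284 [0.648  0.0548] 0.0003
0.083 400 [0.6479 0.055 ] 0.0003
0.107 526 [0.6479 0.0552] 0.0003
0.03 20 [0.6618 0.1388] 0.0003
eef [0.6486 0.0569 0.1773]
well 1058 ((649.6563110351562, 56.00613784790039), 26.91744613647461) [650.9563   68.18216]
```

View pics/w4.png

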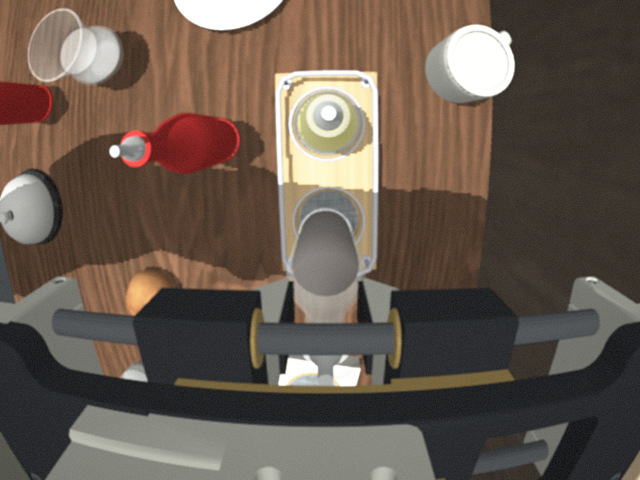

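The wrist view shows the oil standing in the left well at (328,125), with the vinegar (325,255) almost centred over the right well (328,215). I'll shift 1.5 mm and lower.

```bash
python3 -m inch '{"hand":[20,20,20,20,20,20,20,20,20,20],"delta_pos":[[0.5,1.5,0],[0,0,6],[0,0,9],[0,0,9],[0,0,8],[0,0,6],[0,0,4],[0,0,2],[0,0,0],[0,0,0]],"twist":[[0,0,0],[0,0,0],[0,0,0],[0,0,0],[0,0,0],[0,0,0],[0,0,0],[0,0,0],[0,0,0],[0,0,0]]}';python3 -m inch '{"hand":[20,20,20,20],"delta_pos":[[0,0,2],[0,0,1],[0,0,1],[0,0,0]],"twist":[[0,0,0],[0,0,0],[0,0,0],[0,0,0]]}'
```

```text
t: 18.13
eef_pos: [0.6493, 0.0572, 0.1319]
tcp_rot: [3.141, 0.0, 1.572]
ft_force: [0.8, -0.0, -3.4]
opening: 0.0294
gripper_force: 34.2
t: 18.47
eef_pos: [0.65, 0.0574, 0.1291]
tcp_rot: [3.14, -0.001, 1.572]
ft_force: [-1.2, 0.1, 6.2]
opening: 0.0297
gripper_force: 35.0
```

```bash
python3 -m inch '{"hand":[34,40,48,56,60,60,60,60,60,60],"delta_pos":[[0,0,0],[0,0,0],[0,0,0],[0,0,0],[0,0,-8],[0,0,-20],[0,0,-30],[0,0,-30],[0,0,-20],[0,0,0]],"twist":[[0,0,0],[0,0,0],[0,0,0],[0,0,0],[0,0,0],[0,0,0],[0,0,0],[0,0,0],[0,0,0],[0,0,0]]}';  python3 -m inch '{"hand":[65,65,65,65,65,65,65,65,65,65],"delta_pos":[[-10,-10,0],[-20,-22,0],[-28,-32,0],[-28,-32,0],[-28,-32,0],[-28,-32,0],[-26,-30,0],[-16,-18,0],[-8,-10,0],[0,0,0]],"twist":[[0,0,0],[0,0,0],[0,0,0],[0,0,0],[0,0,0],[0,0,0],[0,0,0],[0,0,0],[0,0,0],[0,0,0]]}'; python3 -c "
from h import *
print(telemetry.get_obs()['eef_pos'])
cyl((.429,-.1355),.0215,.015,.04)
cyl((.429,-.1355),.017,.075,.085)"
```

```text
t: 19.3
eef_pos: [0.6516, 0.0568, 0.2413]
tcp_rot: [3.134, -0.001, 1.571]
ft_force: [0.3, 0.1, 1.0]
opening: 0.0599
gripper_force: 0.0
t: 20.13
eef_pos: [0.4319, -0.1344, 0.236]
tcp_rot: [3.141, -0.001, 1.568]
ft_force: [-0.1, -0.1, 0.4]
opening: 0.0653
gripper_force: 0.0
[ 0.43192356 -0.13444907  0.23601633]
0.015 16 [ 0.4275 -0.1358] 0.0004
0.023 61 [ 0.4273 -0.1358] 0.0004
0.032 139 [ 0.4274 -0.1369] 0.0005
0.075 118 [ 0.4283 -0.1373] 0.0005
0.078 194 [ 0.4284 -0.1387] 0.0013
0.082 247 [ 0.4287 -0.1412] 0.0028
```

```bash
python3 -m inch '{"hand":[65,65,65,65,65,65,65,65,65,65],"delta_pos":[[-0.5,-4,0],[0,0,12],[0,0,25],[0,0,32],[0,0,34],[0,0,34],[0,0,30],[0,0,22],[0,0,12],[0,0,4]],"twist":[[0,0,0],[0,0,0],[0,0,0],[0,0,0],[0,0,0],[0,0,0],[0,0,0],[0,0,0],[0,0,0],[0,0,0]]}';python3 -m inch '{"hand":[65,65,30,30,30,30,30,30],"delta_pos":[[0,0,0],[0,0,0],[0,0,0],[0,0,0],[0,0,0],[0,0,0],[0,0,0],[0,0,0]],"twist":[[0,0,0],[0,0,0],[0,0,0],[0,0,0],[0,0,0],[0,0,0],[0,0,0],[0,0,0]]}' 15
```

```text
t: 21.07
eef_pos: [0.4293, -0.132, 0.0283]
tcp_rot: [-3.138, -0.0, 1.574]
ft_force: [-0.2, 0.2, 0.3]
opening: 0.0646
gripper_force: 0.0
t: 21.73
eef_pos: [0.4301, -0.1331, 0.0311]
tcp_rot: [3.141, -0.0, 1.572]
ft_force: [-0.8, 1.4, 7.2]
opening: 0.0406
gripper_force: 15.4
```

```bash
python3 -m inch '{"hand":[30,30,30,30,30,30,30,30,30,30],"delta_pos":[[0,0,-4],[0,0,-12],[0,0,-20],[0,0,-22],[0,0,-20],[0,0,-12],[0,0,-4],[0,10,0],[0,18,0],[0,26,0]],"twist":[[0,0,0],[0,0,0],[0,0,0],[0,0,0],[0,0,0],[0,0,0],[0,0,0],[0,0,0],[0,0,0],[0,0,0]]}'; python3 -m inch '{"hand":[30,30,30,30,30,30,30,30,30,30],"delta_pos":[[0,30,0],[0,30,0],[0,30,0],[0,27,0],[0,20,0],[0,11,0],[0,0,0],[0,0,15],[0,0,10],[0,0,0]],"twist":[[0,0,0],[0,0,0],[0,0,0],[0,0,0],[0,0,0],[0,0,0],[0,0,0],[0,0,0],[0,0,0],[0,0,0]]}'; python3 -c "
from h import *
cam('wrist','w5.png')
print(telemetry.get_obs()['eef_pos'])
wells([((.635,-.134),27),((.62,-.218),34)])
cyl((.634,-.133),.0215,.06,.10)"
```

```text
t: 22.57
eef_pos: [0.4832, -0.1327, 0.1238]
tcp_rot: [-3.14, -0.001, 1.571]
ft_force: [0.1, -0.6, -0.7]
opening: 0.0402
gripper_force: 14.8
t: 23.4
eef_pos: [0.6297, -0.1323, 0.0964]
tcp_rot: [-3.136, -0.001, 1.572]
ft_force: [-1.3, 0.7, -1.7]
opening: 0.04
gripper_force: 14.8
[ 0.63023115 -0.1325602   0.0977073 ]
eef [ 0.6302 -0.1326  0.0977]
well 2872 ((633.7460327148438, -132.7079620361328), 27.37981414794922) [ 635.4652  -124.79027]
well 134 ((595.422607421875, -232.9560546875), 10.359373092651367) [ 592.89746 -232.41956]
0.06 80 [ 0.63   -0.1367] 0.0004
0.073 352 [ 0.6303 -0.1361] 0.0004
0.087 736 [ 0.6306 -0.1352] 0.0009
```

View pics/w5.png

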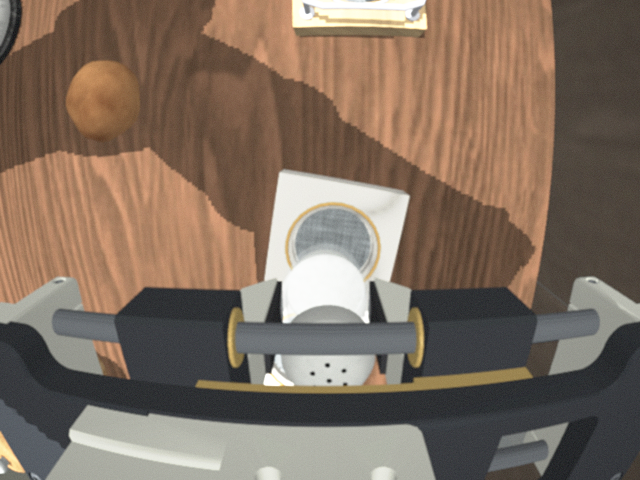

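The salt is held upright. It sits 3.5 mm short in x and y of the well centre (333,240).

```bash
python3 -m inch '{"hand":[30,30,30,30,30,30,30,30,30,30],"delta_pos":[[3.5,3.5,0],[0,0,6],[0,0,9],[0,0,10],[0,0,9],[0,0,7],[0,0,5],[0,0,3],[0,0,0],[0,0,0]],"twist":[[0,0,0],[0,0,0],[0,0,0],[0,0,0],[0,0,0],[0,0,0],[0,0,0],[0,0,0],[0,0,0],[0,0,0]]}';python3 -m inch '{"hand":[30,30,30,30,30],"delta_pos":[[0,0,2],[0,0,1],[0,0,1],[0,0,0],[0,0,0]],"twist":[[0,0,0],[0,0,0],[0,0,0],[0,0,0],[0,0,0]]}'
```

```text
t: 24.38
eef_pos: [0.6355, -0.1296, 0.0507]
tcp_rot: [3.142, 0.0, 1.572]
ft_force: [-0.6, -0.8, -1.4]
opening: 0.04
gripper_force: 14.8
t: 24.8
eef_pos: [0.6354, -0.1294, 0.0468]
tcp_rot: [3.141, -0.0, 1.572]
ft_force: [-0.1, 0.7, -1.5]
opening: 0.0403
gripper_force: 14.8
```

```bash
python3 -m inch '{"hand":[30,30,30,30],"delta_pos":[[0,0,1.5],[0,0,1],[0,0,1],[0,0,0]],"twist":[[0,0,0],[0,0,0],[0,0,0],[0,0,0]]}';python3 -m inch '{"hand":[30,30],"delta_pos":[[0,0,1],[0,0,0]],"twist":[[0,0,0],[0,0,0]]}'
```

```text
t: 25.13
eef_pos: [0.6355, -0.1294, 0.0433]
tcp_rot: [3.142, -0.0, 1.572]
ft_force: [-0.2, 0.5, 0.3]
opening: 0.0401
gripper_force: 14.9
t: 25.3
eef_pos: [0.6356, -0.1295, 0.0432]
tcp_rot: [3.141, -0.0, 1.572]
ft_force: [-3.9, 1.4, 9.2]
opening: 0.0403
gripper_force: 15.6
```

```bash
python3 -m inch '{"hand":[44,50,58,65,65,65,65,65,65,65],"delta_pos":[[0,0,0],[0,0,0],[0,0,0],[0,0,0],[0,0,-10],[0,0,-25],[0,0,-35],[0,0,-38],[0,0,-35],[0,0,-20]],"twist":[[0,0,0],[0,0,0],[0,0,0],[0,0,0],[0,0,0],[0,0,0],[0,0,0],[0,0,0],[0,0,0],[0,0,0]]}'; python3 -c "
from h import *
wells([((.62,-.217),34)],'w6.png')
cyl((.634,-.133),.0215,.03,.06)"; python3 -m inch '{"hand":[70,70,70,70,70,70,70,70,70,70],"delta_pos":[[-7,-13,0],[-14,-25,0],[-18,-33,0],[-19,-35,0],[-19,-35,0],[-19,-35,0],[-18,-32,0],[-13,-24,0],[-8,-14,0],[0,0,0]],"twist":[[0,0,0],[0,0,0],[0,0,0],[0,0,0],[0,0,0],[0,0,0],[0,0,0],[0,0,0],[0,0,0],[0,0,0]]}'; python3 -c "
from h import *
print(telemetry.get_obs()['eef_pos'])
im,d,ci=cam('wrist'); P=fcloud(ci,d)
m=(d>0)&(np.hypot(P[...,0]-.388,P[...,1]+.265)<.03)&(P[...,2]>.143); print('knob',m.sum(),P[m].mean(0))
cyl((.388,-.2645),.025,.118,.13)"
```

```text
t: 26.13
eef_pos: [0.6366, -0.1304, 0.2103]
tcp_rot: [3.137, 0.001, 1.571]
ft_force: [1.5, -0.1, -0.1]
opening: 0.065
gripper_force: 0.0
eef [ 0.6366 -0.1304  0.2103]
well 2963 ((618.7221069335938, -217.0450439453125), 34.012184143066406) [ 618.78955 -216.4114 ]
0.03 31 [ 0.6348 -0.1318] 0.0003
0.04 187 [ 0.635  -0.1324] 0.0006
0.05 230 [ 0.6354 -0.1347] 0.0009
t: 27.07
eef_pos: [0.3864, -0.2663, 0.2053]
tcp_rot: [-3.141, -0.001, 1.567]
ft_force: [0.5, -0.4, -0.9]
opening: 0.0698
gripper_force: 0.0
[ 0.38640578 -0.26630744  0.20532259]
knob 23490 [ 0.3878926  -0.24235446  0.30710048]
0.118 79 [ 0.3875 -0.2662] 0.0003
0.122 336 [ 0.3874 -0.2667] 0.0008
0.126 742 [ 0.3875 -0.2686] 0.0021
```

```bash
python3 -m inch '{"hand":[70,70,70,70,70,70,70,70,70,70],"delta_pos":[[1,1.5,0],[0,0,10],[0,0,18],[0,0,22],[0,0,20],[0,0,15],[0,0,10],[0,0,5],[0,0,0],[0,0,0]],"twist":[[0,0,0],[0,0,0],[0,0,0],[0,0,0],[0,0,0],[0,0,0],[0,0,0],[0,0,0],[0,0,0],[0,0,0]]}';python3 -m inch '{"hand":[40,40,40,40,40,40],"delta_pos":[[0,0,0],[0,0,0],[0,0,0],[0,0,0],[0,0,0],[0,0,0]],"twist":[[0,0,0],[0,0,0],[0,0,0],[0,0,0],[0,0,0],[0,0,0]]}' 20
```

```text
t: 28.0
eef_pos: [0.3914, -0.2637, 0.1053]
tcp_rot: [-3.142, 0.0, 1.572]
ft_force: [-0.3, -0.2, 0.0]
opening: 0.07
gripper_force: 0.0
t: 28.5
eef_pos: [0.3913, -0.2639, 0.1056]
tcp_rot: [3.141, 0.0, 1.572]
ft_force: [-1.6, 0.0, 6.2]
opening: 0.0478
gripper_force: 20.0
```

```bash
python3 -m inch '{"hand":[40,40,40,40,40,40,40,40,40,40],"delta_pos":[[0,0,-4],[0,0,-12],[0,0,-20],[0,0,-22],[0,0,-20],[0,0,-12],[0,0,-4],[2,10,0],[4,18,0],[5,26,0]],"twist":[[0,0,0],[0,0,0],[0,0,0],[0,0,0],[0,0,0],[0,0,0],[0,0,0],[0,0,0],[0,0,0],[0,0,0]]}'; python3 -m inch '{"hand":[40,40,40,40,40,40,40,40,40,40],"delta_pos":[[7,32,0],[7,32,0],[7,32,0],[7,32,0],[5,25,0],[3,14,0],[1,6,0],[0,0,0],[0,0,15],[0,0,0]],"twist":[[0,0,0],[0,0,0],[0,0,0],[0,0,0],[0,0,0],[0,0,0],[0,0,0],[0,0,0],[0,0,0],[0,0,0]]}'; python3 -c "
from h import *
cam('wrist','w7.png')
print(telemetry.get_obs()['eef_pos'])
wells([((.62,-.218),34)])
cyl((.619,-.217),.029,.07,.09)
cyl((.619,-.217),.025,.178,.202)"
```

```text
t: 29.33
eef_pos: [0.4443, -0.2522, 0.1983]
tcp_rot: [-3.14, -0.001, 1.57]
ft_force: [0.1, -0.5, -1.9]
opening: 0.0482
gripper_force: 20.0
t: 30.17
eef_pos: [0.6157, -0.2155, 0.1816]
tcp_rot: [-3.137, -0.001, 1.57]
ft_force: [-1.4, 0.4, -2.4]
opening: 0.0479
gripper_force: 20.0
[ 0.61589352 -0.21547655  0.18264486]
eef [ 0.6159 -0.2155  0.1826]
well 1362 ((620.2576293945312, -213.8485870361328), 33.881256103515625) [ 626.9374  -198.53618]
0.077 53 [ 0.613  -0.2162] 0.0003
0.083 195 [ 0.6129 -0.2165] 0.0004
0.178 789 [ 0.6164 -0.2199] 0.0014
0.186 579 [ 0.6182 -0.2195] 0.0037
0.194 984 [ 0.6173 -0.2187] 0.0035
```

View pics/w7.png

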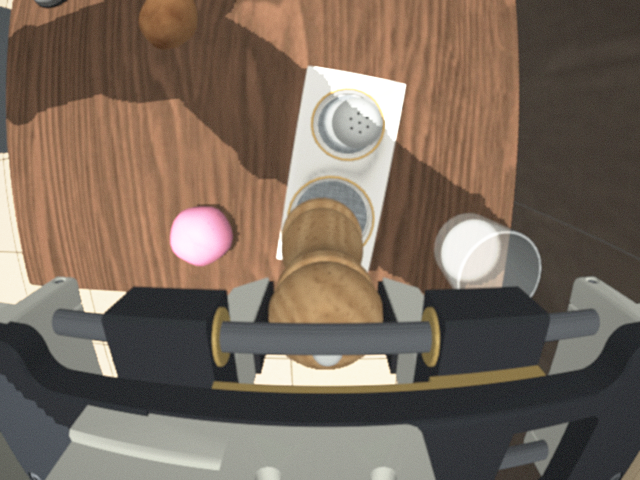

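The mill hangs over the wide well (333,215), its foot a little left of centre. The salt is in its well at (348,125). I'll shift +4.5 mm in x and lower.

```bash
python3 -m inch '{"hand":[40,40,40,40,40,40,40,40,40,40],"delta_pos":[[0.5,4.5,0],[0,0,8],[0,0,12],[0,0,12],[0,0,10],[0,0,8],[0,0,5],[0,0,3],[0,0,0],[0,0,0]],"twist":[[0,0,0],[0,0,0],[0,0,0],[0,0,0],[0,0,0],[0,0,0],[0,0,0],[0,0,0],[0,0,0],[0,0,0]]}';python3 -m inch '{"hand":[40,40,40,40,40],"delta_pos":[[0,0,2],[0,0,1],[0,0,1],[0,0,0],[0,0,0]],"twist":[[0,0,0],[0,0,0],[0,0,0],[0,0,0],[0,0,0]]}'; python3 -c "
from h import *
cyl((.619,-.217),.029,.024,.034)"
```

```text
t: 31.2
eef_pos: [0.6227, -0.2151, 0.1264]
tcp_rot: [3.141, 0.0, 1.572]
ft_force: [0.0, -0.4, -0.3]
opening: 0.0479
gripper_force: 20.0
t: 31.62
eef_pos: [0.6225, -0.2149, 0.1223]
tcp_rot: [3.141, -0.0, 1.572]
ft_force: [-1.2, -0.2, -1.6]
opening: 0.0484
gripper_force: 20.0
0.024 78 [ 0.6192 -0.2153] 0.0002
0.027 308 [ 0.6191 -0.2162] 0.0007
0.031 303 [ 0.6195 -0.2181] 0.0009
```

Foot is at (0.619, -0.216), centred. Continue down.

```bash
python3 -m inch '{"hand":[40,40,40,40],"delta_pos":[[0,0,2],[0,0,1],[0,0,1],[0,0,0]],"twist":[[0,0,0],[0,0,0],[0,0,0],[0,0,0]]}';python3 -m inch '{"hand":[40,40],"delta_pos":[[0,0,1],[0,0,0]],"twist":[[0,0,0],[0,0,0]]}'
```

```text
t: 32.0
eef_pos: [0.6224, -0.215, 0.118]
tcp_rot: [-3.141, -0.0, 1.572]
ft_force: [0.0, 0.1, -1.5]
opening: 0.0479
gripper_force: 20.0
t: 32.17
eef_pos: [0.6226, -0.2155, 0.1178]
tcp_rot: [3.141, 0.0, 1.571]
ft_force: [-2.1, 0.4, 2.7]
opening: 0.0484
gripper_force: 20.0
```

```bash
python3 -m inch '{"hand":[54,60,68,72,72,72,72,72,72,72],"delta_pos":[[0,0,0],[0,0,0],[0,0,0],[0,0,0],[0,0,-8],[0,0,-20],[0,0,-30],[0,0,-30],[0,0,-15],[0,0,0]],"twist":[[0,0,0],[0,0,0],[0,0,0],[0,0,0],[0,0,0],[0,0,0],[0,0,0],[0,0,0],[0,0,0],[0,0,0]]}'; python3 -m inch '{"hand":[75,75,75,75,75,75,75,75,75,75],"delta_pos":[[10,-8,0],[20,-16,0],[27,-22,0],[29,-23,0],[29,-23,0],[28,-22,0],[23,-18,0],[15,-12,0],[10,-8,0],[0,0,0]],"twist":[[0,0,0],[0,0,0],[0,0,0],[0,0,0],[0,0,0],[0,0,0],[0,0,0],[0,0,0],[0,0,0],[0,0,0]]}'; python3 -c "
from h import *
print(telemetry.get_obs()['eef_pos'])
cyl((.470,-.0245),.029,.008,.022)
im,d,ci=cam('wrist'); P=fcloud(ci,d); m=(d>0)&(np.hypot(P[...,0]-.47,P[...,1]+.0245)<.04)&(P[...,2]>.037)&(P[...,2]<.05); print(m.sum(),P[m].mean(0))"
```

```text
t: 33.0
eef_pos: [0.6243, -0.2162, 0.2251]
tcp_rot: [3.135, 0.002, 1.571]
ft_force: [0.0, 0.6, -0.2]
opening: 0.0719
gripper_force: 0.0
t: 33.83
eef_pos: [0.4684, -0.0215, 0.2199]
tcp_rot: [-3.14, -0.002, 1.575]
ft_force: [0.2, 0.5, 0.4]
opening: 0.0751
gripper_force: 0.0
[ 0.46844861 -0.0215418   0.2198916 ]
0.013 72 [ 0.4702 -0.0237] 0.001
0.017 102 [ 0.4695 -0.0244] 0.0011
985 [ 0.47004268 -0.02321271  0.03901899]
```

```bash
python3 -m inch '{"hand":[75,75,75,75,75,75,75,75,75,75],"delta_pos":[[-1.5,1.5,0],[0,0,15],[0,0,28],[0,0,36],[0,0,38],[0,0,35],[0,0,26],[0,0,15],[0,0,6],[0,0,0]],"twist":[[0,0,0],[0,0,0],[0,0,0],[0,0,0],[0,0,0],[0,0,0],[0,0,0],[0,0,0],[0,0,0],[0,0,0]]}'; python3 -m inch '{"hand":[75,75],"delta_pos":[[0,0,0],[0,0,0]],"twist":[[0,0,0],[0,0,0]]}'
```

```text
t: 34.77
eef_pos: [0.4715, -0.0269, 0.0199]
tcp_rot: [-3.139, 0.001, 1.57]
ft_force: [1.2, 0.1, 0.8]
opening: 0.0752
gripper_force: 0.0
t: 34.93
eef_pos: [0.4729, -0.026, 0.0222]
tcp_rot: [3.14, 0.0, 1.571]
ft_force: [0.1, 0.2, -0.3]
opening: 0.0749
gripper_force: 0.0
```

```bash
python3 -m inch '{"hand":[75,75,75,40,40,40,40,40,40],"delta_pos":[[2,-2,6],[0,0,6],[0,0,0],[0,0,0],[0,0,0],[0,0,0],[0,0,0],[0,0,0],[0,0,0]],"twist":[[0,0,0],[0,0,0],[0,0,0],[0,0,0],[0,0,0],[0,0,0],[0,0,0],[0,0,0],[0,0,0]]}' 8
```

```text
t: 35.68
eef_pos: [0.47, -0.0236, 0.0094]
tcp_rot: [3.141, -0.0, 1.572]
ft_force: [0.1, -1.7, 1.8]
opening: 0.0545
gripper_force: 8.0
```

```bash
python3 -m inch '{"hand":[40,40,40,40,40,40,40,40,40,40],"delta_pos":[[0,0,-6],[0,0,-16],[0,0,-28],[0,0,-34],[0,0,-36],[0,0,-36],[0,0,-34],[0,0,-24],[0,0,-14],[0,0,-6]],"twist":[[0,0,0],[0,0,0],[0,0,0],[0,0,0],[0,0,0],[0,0,0],[0,0,0],[0,0,0],[0,0,0],[0,0,0]]}'; python3 -m inch '{"hand":[40,40,40,40,40,40,40,40,40,40],"delta_pos":[[12,4,0],[24,7,0],[34,10,0],[38,11,0],[38,11,0],[38,11,0],[38,11,0],[36,11,0],[28,9,0],[16,5,0]],"twist":[[0,0,0],[0,0,0],[0,0,0],[0,0,0],[0,0,0],[0,0,0],[0,0,0],[0,0,0],[0,0,0],[0,0,0]]}';python3 -m inch '{"hand":[40,40,40],"delta_pos":[[9,3,0],[0,0,0],[0,0,0]],"twist":[[0,0,0],[0,0,0],[0,0,0]]}'; python3 -c "
from h import *
print(telemetry.get_obs()['eef_pos'])
im,d,ci=cam('wrist','w8.png'); P=fcloud(ci,d); h=cv2.cvtColor(im,cv2.COLOR_RGB2HSV)
m=(d>0)&(np.hypot(P[...,0]-.563,P[...,1]-.288)<.08)&(P[...,2]>.004)&(P[...,2]<.02); q=P[m][:,:2].astype(np.float32)*1000
print(len(q),cv2.minEnclosingCircle(q),q.mean(0),cv2.minAreaRect(q))"
```

```text
t: 36.52
eef_pos: [0.4706, -0.0238, 0.2457]
tcp_rot: [3.138, -0.001, 1.571]
ft_force: [0.8, -0.6, -1.2]
opening: 0.0541
gripper_force: 8.0
t: 37.35
eef_pos: [0.5584, 0.284, 0.2404]
tcp_rot: [-3.138, 0.0, 1.576]
ft_force: [-0.0, -0.2, -0.9]
opening: 0.0541
gripper_force: 8.0
t: 37.6
eef_pos: [0.5621, 0.2866, 0.242]
tcp_rot: [-3.14, 0.002, 1.571]
ft_force: [0.9, -0.2, -0.4]
opening: 0.054
gripper_force: 8.0
[0.56205788 0.28659115 0.24203114]
8051 ((561.9000244140625, 286.2348937988281), 57.758060455322266) [562.57916 290.76443] ((562.8363037109375, 291.7398681640625), (102.04840850830078, 112.57168579101562), 87.3720932006836)
```

View pics/w8.png

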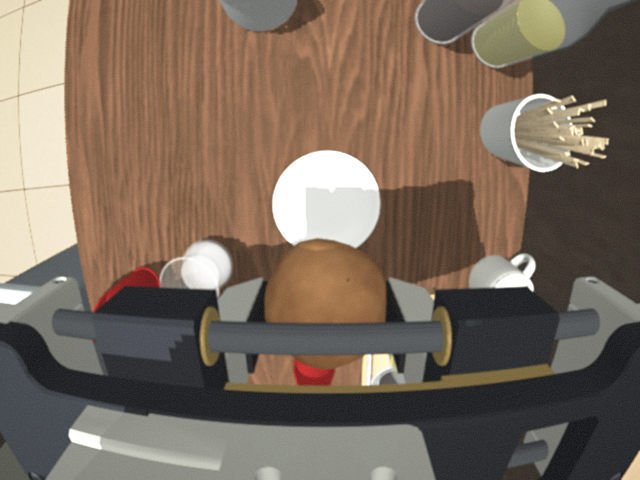

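```bash
python3 -m inch '{"hand":[40,40,40,40,40,40,40,40,40,40],"delta_pos":[[0,0,12],[0,0,24],[0,0,32],[0,0,36],[0,0,36],[0,0,32],[0,0,22],[0,0,12],[0,0,5],[0,0,0]],"twist":[[0,0,0],[0,0,0],[0,0,0],[0,0,0],[0,0,0],[0,0,0],[0,0,0],[0,0,0],[0,0,0],[0,0,0]]}'; python3 -m inch '{"hand":[40,40],"delta_pos":[[0,0,0],[0,0,0]],"twist":[[0,0,0],[0,0,0]]}'
```

```text
t: 38.48
eef_pos: [0.5623, 0.2865, 0.0318]
tcp_rot: [-3.141, 0.001, 1.571]
ft_force: [-0.7, 0.3, -0.5]
opening: 0.0539
gripper_force: 8.0
t: 38.65
eef_pos: [0.5637, 0.2878, 0.0339]
tcp_rot: [3.139, -0.001, 1.571]
ft_force: [-0.2, 0.2, -0.7]
opening: 0.0537
gripper_force: 8.0
```

```bash
python3 -m inch '{"hand":[40,40,40,40,40],"delta_pos":[[0,-1,6],[0,0,5],[0,0,3],[0,0,1],[0,0,0]],"twist":[[0,0,0],[0,0,0],[0,0,0],[0,0,0],[0,0,0]]}'; python3 -m inch '{"hand":[40,40],"delta_pos":[[0,0,1],[0,0,0]],"twist":[[0,0,0],[0,0,0]]}'
```

```text
t: 39.07
eef_pos: [0.5613, 0.2876, 0.0173]
tcp_rot: [-3.141, -0.0, 1.572]
ft_force: [-1.3, 0.7, 1.3]
opening: 0.0539
gripper_force: 8.0
t: 39.23
eef_pos: [0.5613, 0.2877, 0.0166]
tcp_rot: [-3.141, -0.0, 1.572]
ft_force: [-2.9, 0.0, 6.5]
opening: 0.054
gripper_force: 8.0
```

Touching down. Release, rise, back off to clear the view, and check everything.

```bash
python3 -m inch '{"hand":[58,62,68,68,68,68,68,68,68,68],"delta_pos":[[0,0,0],[0,0,0],[0,0,0],[0,0,-6],[0,0,-18],[0,0,-30],[0,0,-36],[0,0,-38],[0,0,-38],[0,0,-38]],"twist":[[0,0,0],[0,0,0],[0,0,0],[0,0,0],[0,0,0],[0,0,0],[0,0,0],[0,0,0],[0,0,0],[0,0,0]]}'; python3 -m inch '{"hand":[68,68,68,68,68,68,68,68,68,68],"delta_pos":[[10,-10,-10],[20,-22,-6],[25,-28,0],[25,-28,0],[25,-28,0],[25,-28,0],[25,-28,0],[25,-28,0],[25,-28,0],[12,-14,0]],"twist":[[0,0,0],[0,0,0],[0,0,0],[0,0,0],[0,0,0],[0,0,0],[0,0,0],[0,0,0],[0,0,0],[0,0,0]]}'; python3 -m inch '{"hand":[68,68,68],"delta_pos":[[0,0,0],[0,0,0],[0,0,0]],"twist":[[0,0,0],[0,0,0],[0,0,0]]}'
python3 - <<'E'
from h import *
for n in('top','scene'):
    print(n)
    cam(n,n+'_f.png')
    for nm,c,r,a,b in (('oil',(.648,.14),.022,.03,.09),('vin',(.65,.056),.022,.03,.09),('salt',(.635,-.132),.0215,.028,.055),('mill foot',(.619,-.216),.028,.024,.036),('mill head',(.619,-.216),.025,.128,.14),('bun',(.562,.287),.029,.018,.03)):
        print(nm); cyl(c,r,a,b,n=n)
a=cv2.imread('pics/top_f.png')[130:250,150:470]; b=cv2.imread('pics/scene_f.png')[130:330,230:490]
cv2.imwrite('pics/f.png',np.vstack([cv2.resize(a,(640,240),interpolation=2),cv2.resize(b,(468,360),interpolation=2)[:, :].copy() if 0 else cv2.copyMakeBorder(cv2.resize(b,(468,360),interpolation=2),0,0,0,172,0)]))
E
```

```text
t: 40.07
eef_pos: [0.5613, 0.287, 0.2225]
tcp_rot: [3.141, 0.0, 1.571]
ft_force: [0.9, 0.4, 0.3]
opening: 0.0677
gripper_force: 0.0
t: 40.9
eef_pos: [0.3144, 0.5078, 0.2363]
tcp_rot: [-3.14, -0.001, 1.577]
ft_force: [-0.5, 0.6, -0.3]
opening: 0.0679
gripper_force: 0.0
t: 41.15
eef_pos: [0.3204, 0.5034, 0.2366]
tcp_rot: [3.141, 0.0, 1.57]
ft_force: [0.0, -0.2, 0.7]
opening: 0.0682
gripper_force: 0.0
top
oil
0.03 33 [0.6495 0.1385] 0.0019
0.05 35 [0.6495 0.1384] 0.0004
0.07 36 [0.649  0.1385] 0.0003
vin
0.03 30 [0.6501 0.0551] 0.0004
0.05 36 [0.65   0.0552] 0.0004
0.07 34 [0.6498 0.0554] 0.0004
salt
0.028 11 [ 0.6359 -0.1326] 0.0038
0.037 28 [ 0.6353 -0.1328] 0.0006
0.046 37 [ 0.6366 -0.1334] 0.001
mill foot
0.024 39 [ 0.6194 -0.2164] 0.0023
0.028 23 [ 0.62   -0.2176] 0.0011
mill head
0.128 11 [ 0.6192 -0.2186] 0.0002
0.132 24 [ 0.6194 -0.219 ] 0.0013
0.136 55 [ 0.6204 -0.2188] 0.0017
bun
0.018 8 [0.563  0.2858] 0.0007
0.022 15 [0.5634 0.286 ] 0.0007
0.026 18 [0.5632 0.2866] 0.0009
scene
oil
0.03 100 [0.6493 0.1413] 0.0024
0.05 102 [0.6492 0.1415] 0.0017
0.07 110 [0.6492 0.1409] 0.0019
vin
0.03 109 [0.6503 0.0585] 0.0015
0.05 105 [0.6504 0.0583] 0.0017
0.07 119 [0.6501 0.058 ] 0.0015
salt
0.028 37 [ 0.6362 -0.1296] 0.001
0.037 54 [ 0.6355 -0.1309] 0.0014
0.046 68 [ 0.6365 -0.13  ] 0.0018
mill foot
0.024 69 [ 0.6208 -0.213 ] 0.002
0.028 34 [ 0.6221 -0.2123] 0.0013
0.032 15 [ 0.6218 -0.2132] 0.0011
mill head
0.128 25 [ 0.6193 -0.2156] 0.0012
0.132 45 [ 0.62   -0.2159] 0.0015
0.136 58 [ 0.6209 -0.2146] 0.0017
bun
0.018 23 [0.5644 0.2875] 0.002
0.022 22 [0.5634 0.2877] 0.0016
0.026 31 [0.5638 0.2886] 0.0018
```

View pics/f.png

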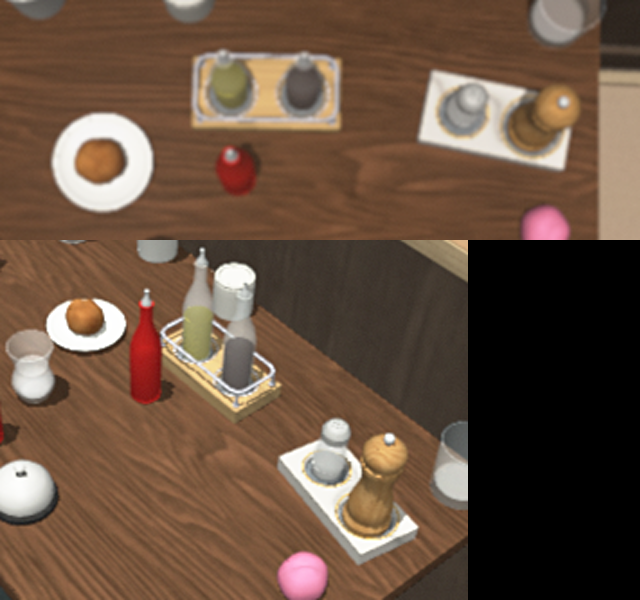

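Both views show every piece upright in its well and the bun on the plate. I'll do a last height check, then hand in.

Run:
```python
from h import *
im,d,ci=cam('top'); P=cloud(ci,d)
ok=True
for c,h in (((.649,.14),.191),((.65,.056),.191),((.635,-.132),.102),((.62,-.217),.162)):
    m=(d>0)&(np.hypot(P[...,0]-c[0],P[...,1]-c[1])<.03); z=P[m][:,2].max(); print(z,h); ok&=z<h+.006
print(ok)
if ok: print(job.close_job())
```

```text
0.19129249321293051 0.191
0.19173555257165176 0.191
0.10677139062859675 0.102
0.1648096828856631 0.162
True
the job is handed in; nothing more can be done
None
```

The set is made up and the job handed in at about 41 s of the 112 s allowed: final camera checks showed oil left and vinegar right in the wooden stand, salt left and pepper mill right in the marble one, all upright and seated, the bun centred on its plate, and the water glass upright where it stood; no verdict was returned.

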